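# Dead-weight test of a spring plunger

## Task

Test the spring unit on the bench tester: add bored steel weights from the bench over the spindle of its load pan, one after another, until the pointer comes to rest inside the gate between the two limit markers, and leave the weights that are not needed lying flat on the bench. The spring unit never stands quite in the middle of the base, so feel each weight over the spindle with a light touch and let it down until the pan carries it: do not drop or ram a weight on, do not push the pan down towards its stop, and leave the other things on the bench alone.

Things in the scene. Friction and masses are not known exactly. Their poses are not given: they have to be found in the camera images.
- stand: fixed tester: grey base plate 125 x 200 x 16 mm with a bright square pad; origin on the bench under the middle of the pad, x away from the robot at yaw 0, y to the left. An aluminium scale plate 38 mm wide stands at local y = -97 mm, up to 139 mm above the bench; the pan's pointer runs in front of it. Mind the frame's blue post left of the bench (x 0.38 to 0.57, y over 0.42)
- stand_top (a point): middle of the bright pad, on top of the base plate (16 mm above the bench). The spring unit (dark round seat, barrel, sprung plunger with load pan and spindle; upright, rigid sideways) is fixed on the pad, its axis up to 9 mm off this point along the stand's x and up to 9 mm along its y: an offset not measured, to be felt or seen
- load_pan (a joint): pan's travel down from its upper stop, m; 0.045 is the bottom stop , over 0.042 counts as pushed onto it. Empty it rests at 0.001 to 0.013. Pan: steel disc 53 mm across, top 125 mm above the bench minus this value; its spindle, 18 mm thick with a 1.5 mm bevel, ends 179 mm above the bench minus this value. Spring: 3.2 mm per N
- gate (a point): middle of the gate on the scale plate, between the two dark limit markers 7 mm apart, one above the other. The pointer stands in the gate when load_pan is between 0.0235 and 0.0305 (middle 0.027)
- thick_a_mid (a point): centre (half-way up) of a loose steel ring weight, dark, 60 mm across, 16 mm thick, bore 21 mm through its middle, about 0.32 kg; lies flat on the bench; z is its axis. Lowers the pan by about 10 mm (4 % more or less)
- thick_b_mid (a point): centre of a second weight like it (60 mm across, 16 mm thick, bore 21 mm, lowers the pan by about 10 mm)
- thin_a_mid (a point): centre (half-way up) of a loose dark steel ring weight, 60 mm across, 8 mm thick, bore 21 mm, about 0.16 kg; lies flat on the bench; z is its axis. Lowers the pan by about 5 mm (4 % more or less)
- thin_b_mid (a point): centre of a second thin weight like it (60 mm across, 8 mm thick, bore 21 mm)
- caliper: bystander: steel caliper, 220 mm long, 9 mm thick, lying on the bench; origin under its middle; leave it alone
- bush: bystander: steel bush, 28 mm across and 28 mm tall, upright; origin under its middle; leave it alone
- gear: bystander: spur gear, 69 mm across and 22 mm tall, lying flat; origin under its middle; leave it alone
Things that resemble listed ones, but are neither listed nor needed, are in the scene too. What is shaped like the part that bears thick_b_mid but green or purple is not meant. Leave any turquoise look-alike of the part that bears thin_b_mid alone.

How it is judged:
On the way:
1. a first weight sits on the spindle and is let go, the pointer still above the gate (((horizontal distance between thick_a_mid and stand_top below 0.017 m and height (world z) of thick_a_mid between 0.085 and 0.15 m and angle between thick_a_mid's own z axis and vertical below 0.12 rad and contact force between the fingers and thick_a below 0.1 N) or (horizontal distance between thick_b_mid and stand_top below 0.017 m and height (world z) of thick_b_mid between 0.085 and 0.15 m and angle between thick_b_mid's own z axis and vertical below 0.12 rad and contact force between the fingers and thick_b below 0.1 N) or (horizontal distance between thin_a_mid and stand_top below 0.017 m and height (world z) of thin_a_mid between 0.085 and 0.15 m and angle between thin_a_mid's own z axis and vertical below 0.12 rad and contact force between the fingers and thin_a below 0.1 N) or (horizontal distance between thin_b_mid and stand_top below 0.017 m and height (world z) of thin_b_mid between 0.085 and 0.15 m and angle between thin_b_mid's own z axis and vertical below 0.12 rad and contact force between the fingers and thin_b below 0.1 N)) and value of joint load_pan below 0.0235 m), for 0.2 s.
At the end, for the whole second after the job is handed in: the pan is at rest with its travel between 23.5 and 30.5 mm (pointer inside the gate); every weight either sits level, threaded on the spindle, or lies flat on the bench (value of joint load_pan between 0.0235 and 0.0305 m and velocity of joint load_pan between -0.01 and 0.01 m/s and ((horizontal distance between thick_a_mid and stand_top below 0.017 m and height (world z) of thick_a_mid between 0.085 and 0.15 m and angle between thick_a_mid's own z axis and vertical below 0.12 rad) or (height (world z) of thick_a_mid below 0.013 m and angle between thick_a_mid's own z axis and vertical below 0.12 rad)) and ((horizontal distance between thick_b_mid and stand_top below 0.017 m and height (world z) of thick_b_mid between 0.085 and 0.15 m and angle between thick_b_mid's own z axis and vertical below 0.12 rad) or (height (world z) of thick_b_mid below 0.013 m and angle between thick_b_mid's own z axis and vertical below 0.12 rad)) and ((horizontal distance between thin_a_mid and stand_top below 0.017 m and height (world z) of thin_a_mid between 0.085 and 0.15 m and angle between thin_a_mid's own z axis and vertical below 0.12 rad) or (height (world z) of thin_a_mid below 0.013 m and angle between thin_a_mid's own z axis and vertical below 0.12 rad)) and ((horizontal distance between thin_b_mid and stand_top below 0.017 m and height (world z) of thin_b_mid between 0.085 and 0.15 m and angle between thin_b_mid's own z axis and vertical below 0.12 rad) or (height (world z) of thin_b_mid below 0.013 m and angle between thin_b_mid's own z axis and vertical below 0.12 rad))); the robot touches nothing.
It fails at once if the pan pushed or driven down towards its bottom stop (travel over 42 mm) (value of joint load_pan above 0.042 m).
It fails at once if a weight rammed, dropped or forced sideways on the pan or its spindle with more than 25 N (contact force between any of thick_a, thick_b, thin_a, thin_b and load_pan above 25 N).
It fails at once if the gripper pressing directly on the pan or its spindle with more than 10 N (contact force between the fingers and load_pan above 10 N).
It fails at once if the caliper, bush or gear disturbed (moved over 20 mm) (distance of any of caliper, bush, gear from where it was at the start of the episode above 0.02 m).
It also fails if it takes over 72 s, if anything falls off the work surface, if the arm or the gripper's body presses on something with over 40 N, if the wrist force passes 120 N, or if a joint passes its speed limit or range.

## Robot

A 6-joint arm with a two-finger parallel gripper is mounted at the origin on a cart in front of the work surface, level with it; the furniture and walls round the work are solid. World frame = base frame: x ahead of the robot, y to its left, z up, the work surface at z = 0. Lengths are in m, angles in rad, forces in N, time in s.
With the tool pointing down it reaches from about 0.375 to 0.75 m from the base axis. Payload 9 kg.
Tool frame: the origin (TCP) lies midway between the tips of the shut fingers; the grasp point (between the pads) lies 19 mm behind it; z points along the fingers, y is the line along which they close (so a half turn about z gives the same grasp; the last joint's range is limited). The gripper opens to 85 mm and grips with 20 to 120 N. Pads are 22 mm wide; open, the fingers measure 114 mm over their backs; the gripper's body (76 mm by 85 mm) begins 54 mm behind the grasp point. The pads swing forward as they close: fully open they stand 13 mm farther back than shut.
Start: joints at [1.111, 0.104, 0.097, 1.564, 0, 1.353], TCP at [0.144, 0.583, 0.231] pointing down, gripper open.
Joint ranges: [-2.99, 2.99], [-0.84, 1.86], [-1.1, 1.16], [-1.84, 2.11], [-1.51, 1.56], [-3.14, 3.14]. Speed limits (rad/s): [2.22, 2.22, 2.57, 3.14, 3.14, 3.14].

## Interface

Orientations are given as a unit quaternion [x, y, z, w].
In Python, from station import manip gives the robot as it stands. The module is installed in compiled form; this text tells all that it offers.
- The arm moves only by the tool arm_command, never from a script. Its argument "moves" is one flat list of numbers, 4 for each row, row after row: the shift along the tool's x, y, z in m, then the turn about the tool's z in degrees. A call has 1 to 12 rows; each row is the pose to reach, as a shift and turn from the pose commanded when the call began, along the tool's axes at that moment; what a row does not reach only later rows make up. A row lasts 1/10 s, in which the tool goes at most 50 mm and 8.59 degrees, less where a joint would pass 70% of its speed; a pose out of reach is approached as far as the arm can. A call with a gripper value outside its range is refused whole. "claw" is the finger opening in m, from 0 to 0.0854, set as the call begins (left out, the last holds). The fingers move at their own pace and stop on an object; "newtons" is the grip in N (left out, the last holds). Time passes only in rows, so rows that repeat a pose let the fingers close. It gives the time, the measured TCP pose, the force, the opening and the grip force at its end, in the units of the state.
- manip.sense(): the state, without advancing time (a new reading comes with each control period).
- manip.camera(name): name is "scene" or "side" or "wrist"; returns the picture (420x560x3 uint8, red, green, blue); there is no depth.
- manip.camera_model(name): a dict with "K" (3x3 intrinsics, pixels), "view" (4x4, takes a point from world to camera coordinates); the wrist camera has in their place "hand_eye" (4x4, takes a point from camera to tool coordinates, whose origin is the TCP and whose axes are the flange's). Camera axes: x right, y up, looking along -z (the intrinsics and any distortion apply to the point x, -y, -z); pixel columns grow to the right and rows downward; lengths in m; the calibration is good to about 2 mm. A picture is of the moment at which its call begins: read the wrist's pose just before it. camera_model takes no time and is no camera call.
- manip.job_done(): hands the job in; it is judged then, once.
Trained networks look in the newest picture that a camera, given by its name, has taken for a name from the list of things; names that differ only in an ending like _2 or _b are one class to them, and where a whole thing is asked for, a point or a joint stands for the part that bears it (a point fixed in the world has none). Each returns a list of dicts, best first, with "conf" (0 to 1); they miss things now and then, are a little off and sometimes report something else, mostly with a low value. They report only what shows in the picture. A call takes as long as a camera call. They do not tell look-alikes from the thing itself.
- manip.regions_of(camera, target): "pixels" (420x560 bool, what is visible of it) and "location" ([row, column] in pixels, amid what is visible of it).
The state is a dict: "clock": time; "qpos": joint angles; "qd": joint speeds; "tau": joint torques, N m; "ee_pos": TCP position; "ee_rot": TCP orientation; "force": force on the tool from outside, world axes, zero at the start; "moment": the same for the moment, N m; "finger_gap": finger opening in m; "grasp_force": force on a finger pad.
Only numpy, scipy, OpenCV 4.12 (cv2) and the standard library are available. Lean on these libraries where they do the work, as an engineer would, in place of code of your own. Each camera call takes 0.05 s, during which the arm holds its last target. There are 200 camera calls.

## Working session

There is one attempt and no reset: what is moved stays moved. The work goes in short steps, Python scripts to look and compute and a tool call to move; the robot and the scene stay as the last step left them, time stands still between calls to the robot, and variables do not carry over. Pictures are saved under pics/ and viewed, at most 10 in all, crops included, and the job is handed in when it is done.

Besides the shell and the picture viewer there is one more tool, called after "Emit:" as a command line: name --argument value ..., lists and objects as JSON in quotes. arm_command: Moves the arm, as the interface text tells. Its arguments: {"type":"object","properties":{"moves":{"type":"array","items":{"type":"number"}},"claw":{"type":"number"},"newtons":{"type":"number"}},"required":["moves"]}

```bash
mkdir -p pics; ls; python3 - <<'E'
from station import manip
import cv2,numpy as np
for c in ("scene","side"):
    im=manip.camera(c); cv2.imwrite(f"pics/{c}0.png",im[:,:,::-1])
    m=manip.camera_model(c); print(c,m)
    for t in("thick_a_mid","thin_a_mid","load_pan","stand"):
        for r in manip.regions_of(c,t): print(c,t,round(r["conf"],2),r["location"],r["pixels"].sum())
print(manip.camera_model("wrist")); print(manip.sense())
E
```

```text
pics
scene {'K': array([[537.27412264,   0.        , 281.51267545],
       [  0.        , 537.27412264, 213.90015984],
       [  0.        ,   0.        ,   1.        ]]), 'view': array([[ 0.77594016, -0.63056708, -0.01737872, -0.44290615],
       [ 0.48655167,  0.58073428,  0.65269837, -0.38300794],
       [-0.40147769, -0.51491053,  0.75741852, -1.16130411],
       [ 0.        ,  0.        ,  0.        ,  1.        ]])}
scene thick_a_mid 0.68 [187.9, 260.0] 267
scene thin_a_mid 0.76 [224.1, 284.9] 333
scene load_pan 0.49 [248.5, 252.6] 313
scene stand 0.96 [294.7, 325.0] 3115
scene stand 0.35 [193.7, 313.9] 365
side {'K': array([[472.33444655,   0.        , 281.80489872],
       [  0.        , 472.33444655, 219.17775111],
       [  0.        ,   0.        ,   1.        ]]), 'view': array([[-0.75736459, -0.65274527, -0.0179583 ,  0.4961151 ],
       [ 0.51985197, -0.61935821,  0.58834458, -0.37819781],
       [-0.39516176,  0.43625569,  0.80841089, -0.87708176],
       [ 0.        ,  0.        ,  0.        ,  1.        ]])}
side thick_a_mid 0.82 [293.9, 209.2] 563
side thin_a_mid 0.
[... 570 characters left out ...]
]])}
{'clock': 0.5, 'qpos': array([1.11129996e+00, 1.04102932e-01, 9.72372166e-02, 1.56392188e+00,
       1.79337759e-05, 1.35312430e+00]), 'qd': array([-6.76920830e-04,  3.23052431e-04,  8.99406282e-04, -2.26477378e-04,
        5.36637260e-07,  5.65924460e-05]), 'tau': array([-8.36685449e-04, -5.56285179e+01,  5.03378034e+01,  2.11116807e-03,
       -4.36253067e-04,  7.88738760e-06]), 'ee_pos': array([0.1436525 , 0.58254704, 0.23129438]), 'ee_rot': array([ 1.20617766e-01,  9.92699025e-01,  7.09774931e-06, -7.00718299e-06]), 'force': array([-0.04833216, -0.38335792, -0.6892301 ]), 'moment': array([ 0.04290689,  0.00084668, -0.03600895]), 'grasp_force': 0.0, 'finger_gap': 0.08560906095010723}
```

View pics/scene0.png

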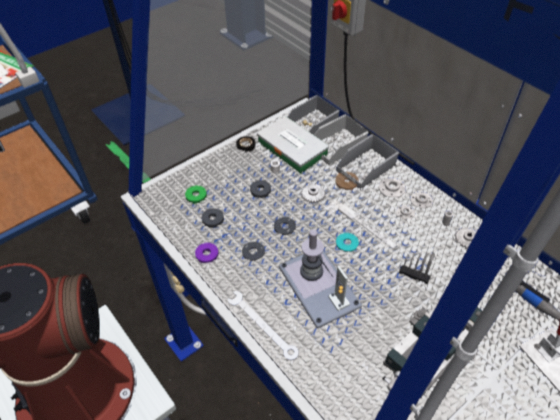

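View pics/side0.png

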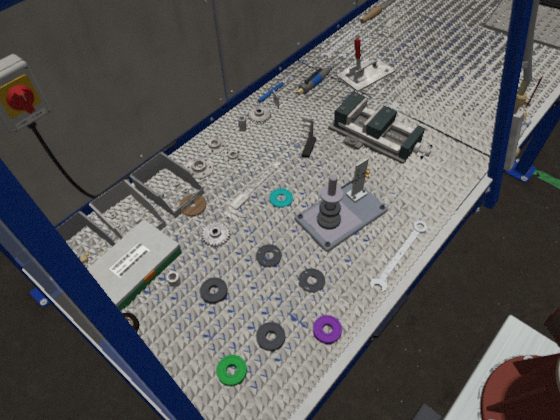

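The scene view has four dark rings at (260,188), (213,217), (285,226), (254,251). In the side view they are at (213,291), (270,336), (268,256), (312,280). The tester's spindle is near scene (313,235) and side (333,185). The caliper lies towards the robot from it.

```bash
cat > h.py <<'E'
from station import manip
import cv2,numpy as np
from scipy.spatial.transform import Rotation as R
def cam(name,s=None):
    m=manip.camera_model(name)
    if name!="wrist": return m["K"],m["view"]
    T=np.eye(4);T[:3,:3]=R.from_quat(s["ee_rot"]).as_matrix();T[:3,3]=s["ee_pos"]
    return m["K"],np.linalg.inv(T@m["hand_eye"])
def ray(K,V,u,v):
    d=np.linalg.inv(K)@[u,v,1]; d=V[:3,:3].T@(d*[1,-1,-1]); return -V[:3,:3].T@V[:3,3],d/np.linalg.norm(d)
def atz(K,V,u,v,z):
    o,d=ray(K,V,u,v); return o+d*(z-o[2])/d[2]
def proj(K,V,p):
    c=V[:3,:3]@np.asarray(p)+V[:3,3]; q=K@(c*[1,-1,-1]); return q[:2]/q[2]
def tri(rs):
    A=sum(np.eye(3)-np.outer(d,d) for o,d in rs); b=sum((np.eye(3)-np.outer(d,d))@o for o,d in rs)
    return np.linalg.solve(A,b)
E
python3 - <<'E'
from h import *
P={"r1":((260,188),(213,291)),"r2":((213,217),(270,336)),"r3":((285,226),(268,256)),"r4":((254,251),(312,280)),"spin":((313,235),(333,181)),"purple":((207,252),(327,329)),"bush":((275,167),(173,278)),"gear":((313,193),(216,235)),"turq":((347,242),(281,198))}
ims={c:cv2.imread(f"pics/{c}0.png") for c in("scene","side")}
for n,(a,b) in P.items():
    rs=[];out=[]
    for c,p in(("scene",a),("side",b)):
        K,V=cam(c)
        if n[0]=="r":
            im=ims[c]; m=(im.max(2)<90).astype(np.uint8)
            sub=np.zeros_like(m);x,y=p;sub[y-14:y+15,x-17:x+18]=m[y-14:y+15,x-17:x+18]
            q=cv2.convexHull(cv2.findNonZero(sub)); M=cv2.moments(q); p=(M["m10"]/M["m00"],M["m01"]/M["m00"]); out.append(M["m00"])
        rs.append(ray(K,V,*p)); out+=list(atz(K,V,*p,.006)[:2].round(4))
    print(n,tri(rs).round(4),out)
E
```

```text
r1 [0.6682 0.2138 0.0074] [238.5, np.float64(0.6668), np.float64(0.2144), 541.0, np.float64(0.6709), np.float64(0.2131)]
r2 [0.5021 0.2113 0.0077] [265.5, np.float64(0.5008), np.float64(0.2123), 625.0, np.float64(0.5046), np.float64(0.2105)]
r3 [0.6372 0.0667 0.0041] [241.5, np.float64(0.6342), np.float64(0.0651), 427.5, np.float64(0.6383), np.float64(0.0671)]
r4 [0.5202 0.0534 0.0051] [248.5, np.float64(0.5183), np.float64(0.0526), 472.5, np.float64(0.5215), np.float64(0.0535)]
spin [ 0.5884 -0.097   0.1609] [np.float64(0.6727), np.float64(-0.0071), np.float64(0.6608), np.float64(-0.2102)]
purple [0.4238 0.1238 0.0102] [np.float64(0.425), np.float64(0.1267), np.float64(0.4249), np.float64(0.1222)]
bush [0.7545 0.2526 0.015 ] [np.float64(0.7563), np.float64(0.2587), np.float64(0.7634), np.float64(0.2499)]
gear [0.7716 0.1057 0.0081] [np.float64(0.773), np.float64(0.1071), np.float64(0.7727), np.float64(0.1049)]
turq [ 0.7268 -0.0811  0.0053] [np.float64(0.7254), np.float64(-0.0816), np.float64(0.7274), np.float64(-0.0809)]
```

Emit:
arm_command --moves '[-0.522, -0.42, -0.02, 0, -0.522, -0.42, -0.02, 0, -0.522, -0.42, -0.02, 0, -0.522, -0.42, -0.02, 0, -0.522, -0.42, -0.02, 0, -0.522, -0.42, -0.02, 0, -0.522, -0.42, -0.02, 0, -0.522, -0.42, -0.02, 0, -0.522, -0.42, -0.02, 0, -0.522, -0.42, -0.02, 0, -0.522, -0.42, -0.02, 0, -0.522, -0.42, -0.02, 0]'

```text
clock: 1.7
ee_pos: [0.5083, 0.1037, 0.2495]
ee_rot: [0.121, 0.993, 0.0, 0.0]
force: [0.9, 1.1, 1.0]
finger_gap: 0.0856
grasp_force: 0.0
```

```bash
python3 - <<'E'
from h import *
s=manip.sense(); im=manip.camera("wrist"); cv2.imwrite("pics/w1.png",im[:,:,::-1])
print(s["clock"],s["ee_pos"],s["ee_rot"],s["qpos"],s["force"])
K,V=cam("wrist",s)
for t,z in(("thick_a_mid",.008),("thin_a_mid",.004),("load_pan",.115),("stand",.016)):
    for r in manip.regions_of("wrist",t):
        v,u=r["location"]; print(t,round(r["conf"],2),(u,v),r["pixels"].sum(),atz(K,V,u,v,z).round(4))
E
```

```text
1.7 [0.50833406 0.10370037 0.24953843] [1.20731004e-01 9.92685167e-01 1.25458498e-04 4.09441897e-04] [-5.13569054e-02 -1.39826409e-01 -1.10853501e-01  1.59893487e+00
  1.93303317e-04  1.90695677e-01] [0.90117964 1.13961346 1.01981477]
thick_a_mid 0.74 (414.1, 268.6) 1503 [0.6624 0.2218 0.008 ]
thin_a_mid 0.95 (285.5, 279.0) 1737 [0.6421 0.0754 0.004 ]
thin_a_mid 0.34 (233.7, 187.0) 2218 [0.5209 0.0479 0.004 ]
load_pan 0.86 (70.7, 328.9) 2768 [ 0.5839 -0.1047  0.115 ]
load_pan 0.42 (67.1, 256.9) 12744 [ 0.5188 -0.0789  0.115 ]
stand 0.91 (64.4, 255.4) 12727 [ 0.5483 -0.1531  0.016 ]
stand 0.3 (246.6, 178.9) 2261 [0.5129 0.0656 0.016 ]
```

View pics/w1.png

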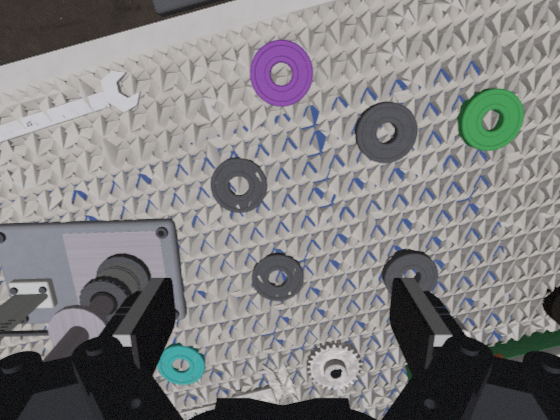

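The wrist view has the thick rings at (386,132) and (411,275) and the thin ones at (239,185) and (278,277). The tester base is at left, its long axis along the image rows, so the tool yaw already matches the stand. I turn 90° so the fingers close across the pointer line, and go over the near thick ring.

Emit:
arm_command --moves '[0.036, 0.104, 0.08, 90, 0.036, 0.104, 0.08, 90, 0.036, 0.104, 0.08, 90, 0.036, 0.104, 0.08, 90, 0.036, 0.104, 0.08, 90, 0.036, 0.104, 0.08, 90, 0.036, 0.104, 0.08, 90, 0.036, 0.104, 0.08, 90, 0.036, 0.104, 0.08, 90, 0.036, 0.104, 0.08, 90, 0.036, 0.104, 0.08, 90, 0.036, 0.104, 0.08, 90]'

```text
clock: 3.15
ee_pos: [0.4964, 0.2166, 0.1695]
ee_rot: [0.787, 0.617, 0.0, -0.0]
force: [-0.4, -0.4, 0.5]
finger_gap: 0.0853
grasp_force: 0.0
```

```bash
cat >> h.py <<'E'
def look(targets,save=None):
    manip.camera("wrist"); s=manip.sense(); im=manip.camera("wrist")
    if save: cv2.imwrite(f"pics/{save}.png",im[:,:,::-1])
    K,V=cam("wrist",s); T=R.from_quat(s["ee_rot"]).as_matrix()
    print(round(s["clock"],2),s["ee_pos"].round(4),R.from_matrix(T).as_quat().round(4),"q",s["qpos"].round(2),"F",s["force"].round(1),"x",T[:,0].round(3),"y",T[:,1].round(3))
    for t,z in targets:
        for r in manip.regions_of("wrist",t):
            v,u=r["location"]; h=cv2.convexHull(cv2.findNonZero(r["pixels"].astype(np.uint8))); M=cv2.moments(h)
            u2,v2=M["m10"]/M["m00"],M["m01"]/M["m00"]
            p=atz(K,V,u2,v2,z); print(t,round(r["conf"],2),(round(u2,1),round(v2,1)),int(r["pixels"].sum()),p.round(4),"tool",(T.T@(p-s["ee_pos"])).round(4))
    return s,im,K,V
E
python3 - <<'E'
from h import *
look((("thick_a_mid",.008),("thin_a_mid",.004),("load_pan",.115),("stand",.016)),"w2")
E
```

```text
3.2 [0.4965 0.2164 0.1695] [7.860e-01 6.182e-01 2.000e-04 0.000e+00] q [ 0.17 -0.08 -0.2   1.45  0.    1.98] F [1.  0.5 0.4] x [0.236 0.972 0.   ] y [ 0.972 -0.236  0.   ]
thick_a_mid 0.83 (492.4, 137.6) 4646 [0.6696 0.2141 0.008 ] tool [0.0385 0.1687 0.1616]
stand 0.53 (385.1, 404.7) 320 [ 0.5428 -0.0292  0.016 ] tool [-0.2278  0.1028  0.1534]
```

View pics/w2.png

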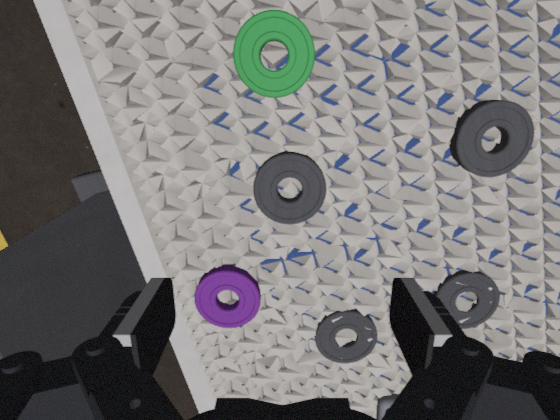

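The near thick ring is centred at about (290,188) in the wrist picture. I'll segment it to get its position.

```bash
cat >> h.py <<'E'
def dark(im,u,v,r,K,V,s,z,th=85):
    m=(im.max(2)<th).astype(np.uint8); m=cv2.morphologyEx(m,cv2.MORPH_OPEN,np.ones((5,5)))
    n,l,st,_=cv2.connectedComponentsWithStats(m); w=np.zeros_like(l); w[v-r:v+r,u-r:u+r]=l[v-r:v+r,u-r:u+r]
    k=np.bincount(w[w>0]).argmax(); h=cv2.convexHull(cv2.findNonZero((w==k).astype(np.uint8)));M=cv2.moments(h)
    q=(M["m10"]/M["m00"],M["m01"]/M["m00"]); T=R.from_quat(s["ee_rot"]).as_matrix(); p=atz(K,V,*q,z)
    print("dark",np.round(q,1),cv2.boundingRect(h),p.round(4),"tool",(T.T@(p-s["ee_pos"])).round(4)); return p
E
python3 - <<'E'
from h import *
s=manip.sense(); im=cv2.imread("pics/w2.png"); K,V=cam("wrist",s)
dark(im,290,188,50,K,V,s,.008); dark(im,346,336,36,K,V,s,.004);dark(im,492,138,55,K,V,s,.008);dark(im,468,299,36,K,V,s,.004)
E
```

```text
dark [289.  200.4] (283, 198, 13, 6) [0.4985 0.2004 0.008 ] tool [-0.0144  0.005   0.1612]
dark [350.1 344.6] (345, 341, 11, 8) [0.522  0.0401 0.004 ] tool [-0.1645  0.0659  0.1652]
dark [465.7 130. ] (450, 101, 37, 62) [0.6496 0.2241 0.008 ] tool [0.0446 0.1461 0.1613]
dark [443.5 317.4] (432, 291, 33, 44) [0.6147 0.0494 0.004 ] tool [-0.1333  0.1538  0.1652]
```

```bash
python3 - <<'E'
from h import *
s=manip.sense(); im=cv2.imread("pics/w2.png"); K,V=cam("wrist",s)
print(im[188,265:270].tolist(),im[165,290].tolist(),im[336,325].tolist(), im[188,230:245].max(1))
for th in(100,115): 
  dark(im,290,188,50,K,V,s,.008,th); dark(im,346,336,36,K,V,s,.004,th)
E
```

```text
[[90, 84, 84], [89, 85, 84], [91, 86, 86], [86, 85, 85], [86, 81, 81]] [89, 87, 84] [89, 83, 83] [158 162 163 162 163 159 161 161 161 160 161 163 162 163 164]
dark [289.2 187.3] (254, 152, 72, 72) [0.5013 0.2116 0.008 ] tool [-0.0029  0.005   0.1612]
dark [345.6 335.5] (315, 310, 62, 52) [0.5197 0.0515 0.004 ] tool [-0.1539  0.061   0.1652]
dark [289.2 187.5] (254, 152, 72, 72) [0.5013 0.2114 0.008 ] tool [-0.003   0.0051  0.1612]
dark [345.6 335.6] (315, 309, 62, 54) [0.5197 0.0514 0.004 ] tool [-0.154   0.061   0.1652]
```

Emit:
arm_command --moves '[-0.003, 0.005, 0.04, 0, -0.003, 0.005, 0.08, 0, -0.003, 0.005, 0.12, 0, -0.003, 0.005, 0.15, 0, -0.003, 0.005, 0.169, 0, -0.003, 0.005, 0.169, 0, -0.003, 0.005, 0.169, 0]'

```text
clock: 4.15
ee_pos: [0.5015, 0.2112, 0.0007]
ee_rot: [0.787, 0.617, -0.0, -0.0]
force: [-0.3, -0.1, 0.4]
finger_gap: 0.0854
grasp_force: 0.0
```

Emit:
arm_command --moves '[0, 0, 0, 0, 0, 0, 0, 0, 0, 0, 0, 0, 0, 0, 0, 0, 0, 0, 0, 0, 0, 0, 0, 0]' --claw 0.05 --newtons 40

```text
clock: 4.75
ee_pos: [0.5026, 0.2114, 0.0024]
ee_rot: [0.787, 0.617, 0.001, 0.001]
force: [-3.8, 0.4, 9.5]
finger_gap: 0.0579
grasp_force: 41.4
```

Emit:
arm_command --moves '[0, 0, -0.01, 0, 0, 0, -0.04, 0, 0, 0, -0.09, 0, 0, 0, -0.14, 0, 0, 0, -0.19, 0, 0, 0, -0.24, 0, -0.04, 0.018, -0.24, 0, -0.08, 0.036, -0.24, 0, -0.12, 0.055, -0.24, 0, -0.16, 0.073, -0.24, 0, -0.2, 0.091, -0.24, 0]'

```text
clock: 5.85
ee_pos: [0.5418, -0.0065, 0.2411]
ee_rot: [0.787, 0.617, 0.0, 0.0]
force: [1.1, 0.3, -2.7]
finger_gap: 0.0576
grasp_force: 44.3
```

Emit:
arm_command --moves '[-0.04, 0.018, 0, 0, -0.08, 0.036, 0, 0, -0.11, 0.05, 0, 0, -0.14, 0.064, 0, 0, -0.14, 0.064, 0, 0, -0.14, 0.064, 0, 0, -0.14, 0.064, 0, 0]'

```text
clock: 6.55
ee_pos: [0.5703, -0.1552, 0.2406]
ee_rot: [0.787, 0.617, 0.0, -0.0]
force: [0.0, 0.6, -2.9]
finger_gap: 0.0576
grasp_force: 44.4
```

```bash
python3 - <<'E'
from h import *
look((("thick_a_mid",.23),("load_pan",.16),("stand",.016)),"w3")
im=manip.camera("side"); cv2.imwrite("pics/s3.png",im[:,:,::-1])
a=cv2.imread("pics/w3.png"); b=cv2.resize(im[100:310,200:480,::-1],(560,420)); cv2.imwrite("pics/c3.png",cv2.resize(np.vstack([a,b]),(420,630))[:600]) 
E
```

```text
6.6 [ 0.5704 -0.155   0.2406] [7.869e-01 6.171e-01 2.000e-04 0.000e+00] q [-0.49  0.08  0.09  1.58  0.    1.32] F [ 0.2 -0.  -2.9] x [0.238 0.971 0.   ] y [ 0.971 -0.238  0.   ]
thick_a_mid 0.27 (288.4, 127.7) 4764 [ 0.5872 -0.0937  0.23  ] tool [0.0636 0.0017 0.0106]
load_pan 0.58 (286.6, 132.4) 18807 [ 0.5848 -0.1041  0.16  ] tool [0.0529 0.0018 0.0806]
load_pan 0.57 (288.4, 127.2) 5113 [ 0.5865 -0.1013  0.16  ] tool [0.056  0.0028 0.0806]
stand 0.71 (286.6, 132.4) 18745 [ 0.5822 -0.1219  0.016 ] tool [0.0349 0.0035 0.2246]
```

View pics/w3.png

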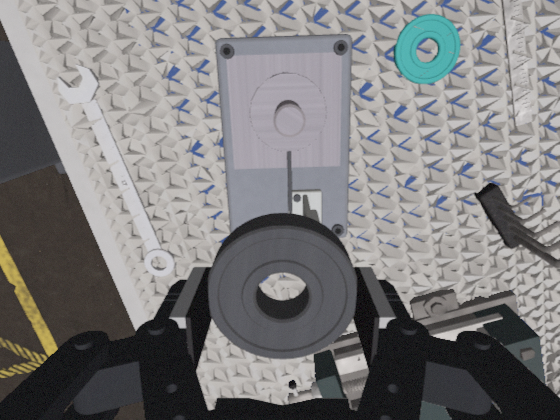

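The wrist view from above shows the pan disc at about (288,111), the spindle top at about (289,121), the pointer below it and the held ring at about (282,285). I'll enlarge the crop to measure the circles.

```bash
python3 - <<'E'
from h import *
im=cv2.imread("pics/w3.png"); g=cv2.cvtColor(im,cv2.COLOR_BGR2GRAY)
big=cv2.resize(g[60:225,230:350],None,fx=5,fy=5,interpolation=cv2.INTER_CUBIC)
c=cv2.createCLAHE(4,(4,4)).apply(big); 
c2=cv2.resize(c[:,:600],(436,600)); cv2.imwrite("pics/c3.png",c2)
for lo,hi,p2 in((170,215,30),(60,85,30)):
    r=cv2.HoughCircles(cv2.GaussianBlur(c,(9,9),0),cv2.HOUGH_GRADIENT_ALT,1.5,10,param1=150,param2=.6,minRadius=lo,maxRadius=hi)
    if r is not None:
        for q in r[0][:5]: print(lo,(q[:2]/5+[230,60]).round(2),q[2]/5)
G=g[200:370,200:365]
for lo,hi in((60,85),(20,32)):
    r=cv2.HoughCircles(cv2.GaussianBlur(cv2.resize(G,None,fx=3,fy=3),(7,7),0),cv2.HOUGH_GRADIENT_ALT,1.5,10,param1=100,param2=.6,minRadius=3*lo,maxRadius=3*hi)
    if r is not None:
        for q in r[0][:5]: print("ring",lo,(q[:2]/3+[200,200]).round(2),q[2]/3)
E
```

```text
60 [288.8 120.6] 13.529472
60 [307.1 204.6] 15.864757
60 [288.8 120.6] 16.394281
ring 60 [283.5 286.5] 64.56436
ring 60 [283.5 286.5] 74.0222
ring 20 [282.5 293. ] 26.602121
ring 20 [282.5 293. ] 30.477846
```

View pics/c3.png

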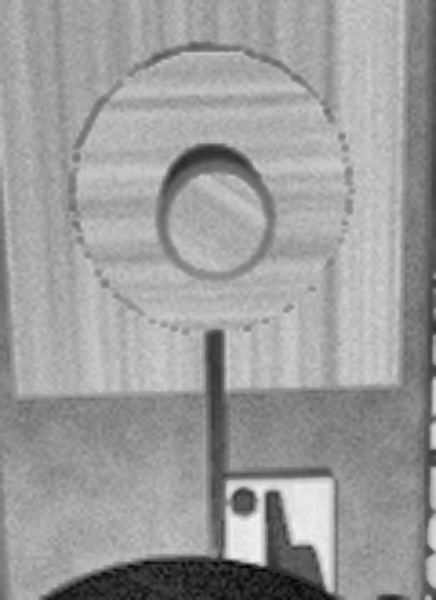

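```bash
python3 - <<'E'
from h import *
s=manip.sense(); K,V=cam("wrist",s); T=R.from_quat(s["ee_rot"]).as_matrix()
f=lambda u,v,z:(T.T@(atz(K,V,u,v,z)-s["ee_pos"])).round(4)
for t in(.001,.007,.013):
    d=[]
    for p,rr,h in(((288.3,111.7),26.5,.125),((288.8,120.6),7.5,.179)):
        q=atz(K,V,*p,h-t); c=V[:3,:3]@q+V[:3,3]; d+= [f(*p,h-t)[:2],round(376*rr/-c[2]/1000,2)]
    print(t,d)
zt=s["ee_pos"][2]+.0136
for p in((283.5,286.5),(282.5,293),(282,290)): print(p,f(*p,zt), "mid",f(*p,zt-.008))
# pan edge refine: contour of dark edge
m=manip.camera_model("wrist"); 
# predicted pan ellipse & ring
for x in(-.003,0,.003):
  for rr,zz in((.03,-.0136),(.0105,-.0136),(.03,.0024)):
    pts=np.array([proj(K,V,s["ee_pos"]+T@[x+rr*np.cos(a),rr*np.sin(a),zz]) for a in np.linspace(0,6.28,60)])
    print("ring x",x,rr,zz,pts.min(0).round(1),pts.max(0).round(1))
im=cv2.imread("pics/w3.png"); print(im[205:235,283].max(1), im[335:370,283].max(1)); print("bore",im[260:330,283].max(1)); print("row",im[290,195:225].max(1),im[290,345:375].max(1))
E
```

```text
0.001 [array([0.0622, 0.0033]), np.float64(39.38), array([0.0615, 0.0027]), np.float64(13.96)]
0.007 [array([0.0618, 0.0034]), np.float64(38.49), array([0.0609, 0.0028]), np.float64(13.57)]
0.013 [array([0.0614, 0.0035]), np.float64(37.64), array([0.0604, 0.0029]), np.float64(13.19)]
(283.5, 286.5) [ 0.0049 -0.0003 -0.0136] mid [ 0.0003 -0.0003 -0.0056]
(282.5, 293) [ 0.002  -0.0007 -0.0136] mid [-0.0028 -0.0007 -0.0056]
(282, 290) [ 0.0034 -0.0009 -0.0136] mid [-0.0014 -0.0009 -0.0056]
ring x -0.003 0.03 -0.0136 [209.  234.5] [359.6 365.4]
ring x -0.003 0.0105 -0.0136 [258.1 280.7] [310.6 326.4]
ring x -0.003 0.03 0.0024 [215.8 219.6] [352.5 340.7]
ring x 0 0.03 -0.0136 [208.6 227. ] [360.1 359.6]
ring x 0 0.0105 -0.0136 [257.9 273.9] [310.8 320.1]
ring x 0 0.03 0.0024 [215.4 212.8] [352.9 335.3]
ring x 0.003 0.03 -0.0136 [208.1 219.4] [360.6 353.7]
ring x 0.003 0.0105 -0.0136 [257.7 266.9] [311.  313.7]
ring x 0.003 0.03 0.0024 [215.  205.9] [353.3 329.8]
[155 156 155 154 154 158 154 143  65  39  41  42  38  40  42  42  38  45
  42  39  54  73  75  77  94  96  96  98  95  99] [ 92  94  95  93  94  94  95  92  94  94  95  91  91  93  80  68  72  90
  94  95  94  93  92 111 161 192 191 190 190 189 188 184 182 182 180]
bore [ 73  77  91  98  96  93  98  98  96 100  96  93 118 169 157 141 114 117
 146 154 172 192 191 190 190 189 181 164 138 164 184 182 181 180 180 178
 178 176 176 166 107  40  43  44  39  43  45  38  46  34  42  39  43  38
  34  38  42  40  40  63  72  73  78  91  95  95  95  93  97  97]
row [ 74  49  27  19  18  19  21  29  23  25   7  19  34  71  94  97  98  93
  97  95  97 100  89  80  87  95  97  94  96  97] [89 77 84 95 95 96 95 94 98 97 98 74 34 22 24 25 24 13 10 24 12 28 23 44
 72 85 82 83 82 84]
```

Ring centre is about (0.0005, -0.0007) and the spindle about (0.061, 0.003) in the tool frame, with pan travel about 9 mm. I shift by (0.060, 0.004), lower slowly and watch the force.

Emit:
arm_command --moves '[0.03, 0.002, 0, 0, 0.06, 0.004, 0, 0, 0.06, 0.004, 0.03, 0, 0.06, 0.004, 0.055, 0, 0.06, 0.004, 0.06, 0, 0.06, 0.004, 0.06, 0]'

```text
clock: 7.45
ee_pos: [0.5881, -0.0984, 0.1797]
ee_rot: [0.787, 0.617, -0.0, -0.001]
force: [-0.0, 0.4, -2.7]
finger_gap: 0.0575
grasp_force: 44.4
```

Emit:
arm_command --moves '[0, 0, 0.004, 0, 0, 0, 0.008, 0, 0, 0, 0.012, 0, 0, 0, 0.016, 0, 0, 0, 0.016, 0]'

```text
clock: 7.95
ee_pos: [0.5885, -0.0987, 0.1636]
ee_rot: [0.787, 0.617, -0.0, -0.0]
force: [0.2, -0.8, -3.8]
finger_gap: 0.0577
grasp_force: 44.4
```

```bash
python3 - <<'E'
from h import *
s=manip.sense(); print(s["force"],s["moment"],s["ee_pos"],s["finger_gap"])
im=manip.camera("wrist"); im2=manip.camera("side")
a=cv2.resize(im[100:400,140:420,::-1],(400,428)); b=cv2.resize(im2[120:240,270:390,::-1],(400,400),interpolation=cv2.INTER_CUBIC); b=cv2.copyMakeBorder(b,0,28,0,0,cv2.BORDER_CONSTANT)
cv2.imwrite("pics/c4.png",np.hstack([a,b]))
E
```

```text
[ 0.15696635 -0.84058788 -3.80255914] [-0.04536498 -0.01815934  0.0035446 ] [ 0.58845356 -0.09873515  0.16356154] 0.05768417659038452
```

View pics/c4.png

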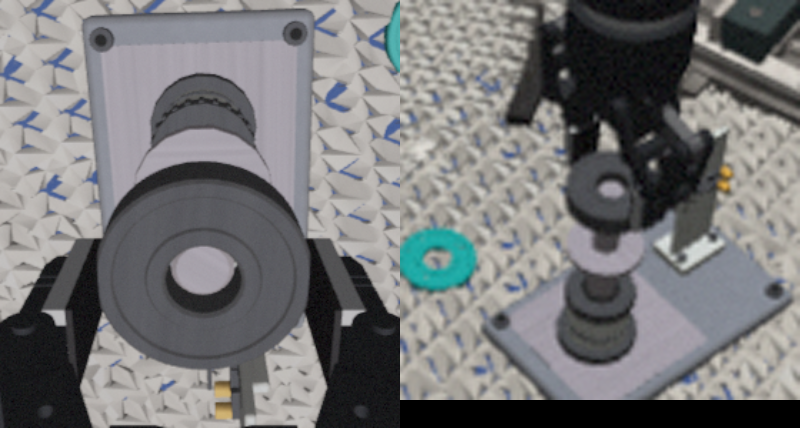

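The spindle top is inside the bore in the wrist crop (200,270), and the lateral force is below 1 N. I keep lowering.

Emit:
arm_command --moves '[0, 0, 0.004, 0, 0, 0, 0.008, 0, 0, 0, 0.012, 0, 0, 0, 0.016, 0, 0, 0, 0.02, 0, 0, 0, 0.025, 0, 0, 0, 0.03, 0, 0, 0, 0.03, 0]'

```text
clock: 8.85
ee_pos: [0.5882, -0.0986, 0.1331]
ee_rot: [0.787, 0.617, -0.0, -0.001]
force: [-0.8, 0.3, -3.0]
finger_gap: 0.0579
grasp_force: 44.4
```

Emit:
arm_command --moves '[0, 0, 0.004, 0, 0, 0, 0.008, 0, 0, 0, 0.012, 0, 0, 0, 0.012, 0]'

```text
clock: 9.25
ee_pos: [0.5883, -0.0986, 0.1214]
ee_rot: [0.787, 0.617, -0.0, -0.0]
force: [0.9, -0.2, -3.9]
finger_gap: 0.0573
grasp_force: 44.4
```

Emit:
arm_command --moves '[0, 0, 0.004, 0, 0, 0, 0.008, 0, 0, 0, 0.008, 0, 0, 0, 0.008, 0]'

```text
clock: 9.65
ee_pos: [0.5888, -0.0988, 0.1143]
ee_rot: [0.787, 0.617, 0.0, 0.0]
force: [-0.1, -0.0, -1.4]
finger_gap: 0.058
grasp_force: 44.6
```

Emit:
arm_command --moves '[0, 0, 0.003, 0, 0, 0, 0.005, 0, 0, 0, 0.005, 0]'

```text
clock: 9.95
ee_pos: [0.589, -0.0988, 0.1091]
ee_rot: [0.787, 0.617, 0.0, 0.0]
force: [0.4, -0.6, 0.5]
finger_gap: 0.0578
grasp_force: 44.7
```

Emit:
arm_command --moves '[0, 0, 0, 0]'

```text
clock: 10.05
ee_pos: [0.589, -0.0989, 0.1094]
ee_rot: [0.787, 0.617, 0.0, 0.0]
force: [0.3, -0.1, 1.2]
finger_gap: 0.0574
grasp_force: 44.7
```

Emit:
arm_command --moves '[0, 0, 0, 0]'

```text
clock: 10.15
ee_pos: [0.5889, -0.0988, 0.1094]
ee_rot: [0.787, 0.617, 0.0, 0.0]
force: [0.2, -0.4, 0.4]
finger_gap: 0.0578
grasp_force: 44.7
```

The force is about zero, so the pan carries the ring. I let go, rise and take a measuring look.

Emit:
arm_command --moves '[0, 0, 0, 0, 0, 0, 0, 0, 0, 0, 0, 0, 0, 0, 0, 0, 0, 0, 0, 0, 0, 0, 0, 0]' --claw 0.0854

```text
clock: 10.75
ee_pos: [0.5887, -0.0987, 0.1091]
ee_rot: [0.787, 0.617, 0.0, -0.0]
force: [-0.6, 0.9, -0.9]
finger_gap: 0.0853
grasp_force: 0.0
```

Emit:
arm_command --moves '[0, 0, -0.01, 0, 0, 0, -0.03, 0, 0, 0, -0.06, 0, 0, 0, -0.1, 0, 0, 0, -0.13, 0, -0.03, 0, -0.13, 0, -0.06, 0, -0.13, 0, -0.06, 0, -0.13, 0, -0.06, 0, -0.13, 0]'

```text
clock: 11.65
ee_pos: [0.5743, -0.1574, 0.2398]
ee_rot: [0.788, 0.616, 0.0, 0.0]
force: [-0.3, 0.7, 0.1]
finger_gap: 0.0853
grasp_force: 0.0
```

```bash
python3 - <<'E'
from h import *
s,im,K,V=look((),"w5"); im2=manip.camera("side"); T=R.from_quat(s["ee_rot"]).as_matrix()
g=cv2.cvtColor(im,cv2.COLOR_RGB2GRAY)
r=cv2.HoughCircles(cv2.GaussianBlur(cv2.resize(g[20:240,180:400],None,fx=4,fy=4),(9,9),0),cv2.HOUGH_GRADIENT_ALT,1.5,10,param1=100,param2=.6,minRadius=40,maxRadius=220)
for q in r[0]:
    p=q[:2]/4+[180,20]; print(p.round(1),(q[2]/4).round(2),(T.T@(atz(K,V,*p,.16)-s["ee_pos"])).round(4),(T.T@(atz(K,V,*p,.124)-s["ee_pos"])).round(4))
for t in(.01,.015,.02):
    o=[]
    for rr,h in((30,.141),(10.5,.141),(9,.1775),(7.5,.179)):
        c=V[:3,:3]@(s["ee_pos"]+T@[.061,.003,s["ee_pos"][2]-h+t])+V[:3,3]; o.append(round(376*rr/-c[2]/1000,2))
    print(t,o)
a=cv2.resize(im[40:250,200:380,::-1],(360,420)); b=cv2.resize(im2[130:210,310:390,::-1],(420,420),interpolation=cv2.INTER_CUBIC)
cv2.imwrite("pics/c5.png",np.hstack([a,b]))
E
```

```text
11.7 [ 0.5744 -0.1568  0.2396] [7.873e-01 6.165e-01 2.000e-04 0.000e+00] q [-0.49  0.09  0.1   1.58  0.    1.33] F [-0.2 -0.2 -0.3] x [0.24  0.971 0.   ] y [ 0.971 -0.24   0.   ]
[282.4 114.1] 45.41 [ 0.0635 -0.0007  0.0796] [ 0.0607 -0.0007  0.1156]
[281.6 117.9] 15.86 [ 0.0614 -0.0011  0.0796] [ 0.0582 -0.0012  0.1156]
[361.1  49.2] 15.06 [0.0983 0.0426 0.0797] [0.101  0.0496 0.1157]
0.01 [np.float64(45.84), np.float64(16.05), np.float64(16.01), np.float64(13.43)]
0.015 [np.float64(44.98), np.float64(15.74), np.float64(15.66), np.float64(13.13)]
0.02 [np.float64(44.14), np.float64(15.45), np.float64(15.32), np.float64(12.85)]
```

View pics/c5.png

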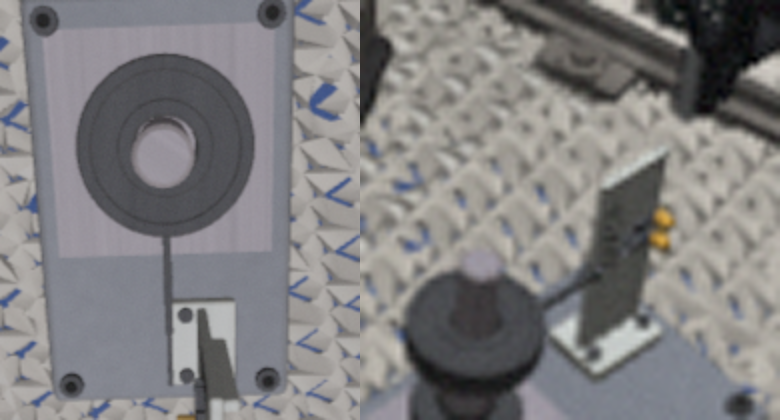

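The ring is threaded and level on the spindle, and the pointer is beside the scale. A second thick weight is needed whether travel is now 13 or 20 mm, so I go for the far thick ring.

Emit:
arm_command --moves '[0.05, 0, 0, 0, 0.1, 0, 0, 0, 0.15, 0, 0, 0, 0.2, 0, 0, 0, 0.25, 0, 0, 0, 0.3, 0, 0.02, 0, 0.35, 0.001, 0.05, 0, 0.383, 0.002, 0.08, 0, 0.383, 0.002, 0.08, 0, 0.383, 0.002, 0.08, 0, 0.383, 0.002, 0.08, 0]'

```text
clock: 12.9
ee_pos: [0.6682, 0.2141, 0.1604]
ee_rot: [0.787, 0.617, 0.0, 0.0]
force: [0.2, -0.5, 0.4]
finger_gap: 0.0858
grasp_force: 0.0
```

```bash
python3 - <<'E'
from h import *
s,im,K,V=look((("thick_a_mid",.008),),"w6")
u,v=proj(K,V,[.669,.214,.008]).round().astype(int); print(u,v); dark(im,u,v,65,K,V,s,.008,105)
E
```

```text
12.95 [0.6686 0.2136 0.1611] [7.874e-01 6.164e-01 9.000e-04 6.000e-04] q [ 0.12  0.42  0.33  1.48 -0.    1.94] F [ 0.7 -0.3  0.9] x [0.24  0.971 0.001] y [ 0.971 -0.24   0.002]
thick_a_mid 0.67 (280.6, 186.9) 3961 [0.6668 0.2139 0.008 ] tool [-0.0003 -0.0021  0.1531]
283 186
dark [280.3 186.5] (244, 150, 74, 74) [0.6666 0.2143 0.008 ] tool [ 1.000e-04 -2.400e-03  1.531e-01]
```

Emit:
arm_command --moves '[0, -0.002, 0.04, 0, 0, -0.002, 0.08, 0, 0, -0.002, 0.12, 0, 0, -0.002, 0.145, 0, 0, -0.002, 0.159, 0, 0, -0.002, 0.159, 0, 0, -0.002, 0.159, 0]'

```text
clock: 13.75
ee_pos: [0.6673, 0.2146, 0.0022]
ee_rot: [0.787, 0.616, 0.001, 0.001]
force: [0.1, 0.7, 0.5]
finger_gap: 0.0855
grasp_force: 0.0
```

Emit:
arm_command --moves '[0, 0, 0, 0, 0, 0, 0, 0, 0, 0, 0, 0, 0, 0, 0, 0, 0, 0, 0, 0, 0, 0, 0, 0]' --claw 0.05 --newtons 40

```text
clock: 14.35
ee_pos: [0.6676, 0.215, 0.003]
ee_rot: [0.787, 0.617, 0.001, 0.001]
force: [-2.1, -0.9, 9.1]
finger_gap: 0.0588
grasp_force: 41.2
```

Emit:
arm_command --moves '[0, 0, -0.01, 0, 0, 0, -0.04, 0, 0, 0, -0.09, 0, 0, 0, -0.14, 0, 0, 0, -0.19, 0, 0, 0, -0.24, 0, -0.04, 0, -0.24, 0, -0.08, 0, -0.24, 0, -0.12, 0, -0.24, 0, -0.16, 0, -0.24, 0, -0.2, 0, -0.24, 0, -0.24, 0, -0.24, 0]'

```text
clock: 15.55
ee_pos: [0.6078, -0.0195, 0.2409]
ee_rot: [0.787, 0.617, 0.0, 0.0]
force: [0.2, -0.8, -2.9]
finger_gap: 0.0586
grasp_force: 44.2
```

Emit:
arm_command --moves '[-0.04, 0, 0, 0, -0.08, 0, 0, 0, -0.12, 0, 0, 0, -0.142, 0, 0, 0, -0.142, 0, 0, 0, -0.142, 0, 0, 0, -0.142, 0, 0, 0]'

```text
clock: 16.25
ee_pos: [0.5748, -0.1552, 0.2405]
ee_rot: [0.787, 0.617, 0.0, -0.0]
force: [0.1, -0.2, -2.6]
finger_gap: 0.0583
grasp_force: 44.2
```

```bash
cat >> h.py <<'E'
def circ(im,s,K,V,boxes):
    g=cv2.cvtColor(im,cv2.COLOR_RGB2GRAY); T=R.from_quat(s["ee_rot"]).as_matrix()
    for (x0,y0,x1,y1),lo,hi,z in boxes:
        r=cv2.HoughCircles(cv2.GaussianBlur(cv2.resize(g[y0:y1,x0:x1],None,fx=4,fy=4,interpolation=cv2.INTER_CUBIC),(9,9),0),cv2.HOUGH_GRADIENT_ALT,1.5,10,param1=100,param2=.6,minRadius=4*lo,maxRadius=4*hi)
        for q in ([] if r is None else r[0][:4]):
            p=q[:2]/4+[x0,y0]; print(lo,p.round(1),(q[2]/4).round(2),"tool",(T.T@(atz(K,V,*p,z)-s["ee_pos"])).round(4))
E
python3 - <<'E'
from h import *
s,im,K,V=look((),"w7"); z=s["ee_pos"][2]
circ(im,s,K,V,[((180,20,400,220),10,20,.164),((180,20,400,220),40,50,.126),((190,200,375,380),65,80,z+.0136),((190,200,375,380),24,32,z+.0136)])
print(im[205:235,283].max(1), im[345:370,283].max(1)); print("row",im[290,195:220].max(1),im[290,345:370].max(1))
E
```

```text
16.3 [ 0.5748 -0.155   0.2405] [ 7.868e-01  6.171e-01  2.000e-04 -0.000e+00] q [-0.48  0.09  0.1   1.58  0.    1.33] F [-0.2  0.6 -3.2] x [0.238 0.971 0.   ] y [ 0.971 -0.238  0.   ]
10 [282.4 121.6] 16.0 tool [ 0.0596 -0.0007  0.0765]
10 [201.8  86.8] 13.2 tool [ 0.0787 -0.0457  0.0765]
10 [282.4 121.6] 13.61 tool [ 0.0596 -0.0007  0.0765]
10 [298.5 206. ] 13.21 tool [0.0085 0.0092 0.0765]
40 [282.  113.4] 44.11 tool [ 0.0613 -0.0009  0.1145]
65 [282.2 294.1] 74.38 tool [ 0.0015 -0.0008 -0.0136]
[101 104 103 114 126 143 143 141 140 140 134 105  37  42  40  44  42  37
  42  39  39  44  40  48  68  77  77  80  97  97] [ 98 102 102 100 102 101  95  74  80  92 101 103 102 102 101 106 152 196
 195 192 194 195 195 196 198]
row [ 48  20  23  18  29  24  32  19  24  26  20  29  41  67  92 100 100  96
  99 101 100 100  98  91  85] [ 80  90 100 100  99 100  99 100  97  99  94  78  42   9  27  25  15  23
  22  13  17  24  12  19  60]
```

The held ring is at (-0.0008, -0.0007) and the spindle at about (0.0595, -0.0007) in the tool frame, so I shift by 0.060 and lower gently.

Emit:
arm_command --moves '[0.03, 0, 0, 0, 0.06, 0, 0, 0, 0.06, 0, 0.03, 0, 0.06, 0, 0.055, 0, 0.06, 0, 0.065, 0, 0.06, 0, 0.065, 0]'

```text
clock: 16.95
ee_pos: [0.5881, -0.0969, 0.1737]
ee_rot: [0.787, 0.617, -0.001, -0.001]
force: [0.3, -0.1, -3.6]
finger_gap: 0.0581
grasp_force: 44.2
```

Emit:
arm_command --moves '[0, 0, 0.004, 0, 0, 0, 0.008, 0, 0, 0, 0.012, 0, 0, 0, 0.016, 0, 0, 0, 0.02, 0, 0, 0, 0.02, 0]'

```text
clock: 17.55
ee_pos: [0.5887, -0.0977, 0.1545]
ee_rot: [0.787, 0.617, -0.0, -0.0]
force: [-0.8, 0.4, -2.7]
finger_gap: 0.058
grasp_force: 44.2
```

Emit:
arm_command --moves '[0, 0, 0.004, 0, 0, 0, 0.008, 0, 0, 0, 0.012, 0, 0, 0, 0.016, 0, 0, 0, 0.02, 0, 0, 0, 0.02, 0]'

```text
clock: 18.15
ee_pos: [0.5886, -0.0977, 0.1344]
ee_rot: [0.787, 0.617, -0.0, -0.0]
force: [0.7, 0.6, -3.5]
finger_gap: 0.0582
grasp_force: 44.2
```

Threaded with no side force or push-up. I continue until the pan carries it.

Emit:
arm_command --moves '[0, 0, 0.004, 0, 0, 0, 0.008, 0, 0, 0, 0.011, 0, 0, 0, 0.011, 0]'

```text
clock: 18.55
ee_pos: [0.5889, -0.0977, 0.1237]
ee_rot: [0.787, 0.617, -0.0, -0.0]
force: [-0.2, 1.5, -1.7]
finger_gap: 0.0583
grasp_force: 44.3
```

Emit:
arm_command --moves '[0, 0, 0, 0]'

```text
clock: 18.65
ee_pos: [0.5889, -0.0978, 0.1242]
ee_rot: [0.787, 0.617, 0.0, -0.0]
force: [-0.6, 1.7, -2.9]
finger_gap: 0.0582
grasp_force: 44.3
```

Emit:
arm_command --moves '[0, 0, 0.003, 0, 0, 0, 0.004, 0, 0, 0, 0.004, 0]'

```text
clock: 18.95
ee_pos: [0.5891, -0.0978, 0.1202]
ee_rot: [0.787, 0.617, 0.0, 0.0]
force: [0.9, 0.9, -0.9]
finger_gap: 0.0585
grasp_force: 44.4
```

Emit:
arm_command --moves '[0, 0, 0, 0]'

```text
clock: 19.05
ee_pos: [0.5891, -0.0978, 0.1203]
ee_rot: [0.787, 0.617, 0.0, 0.0]
force: [-0.1, 1.8, -1.2]
finger_gap: 0.0583
grasp_force: 44.4
```

Emit:
arm_command --moves '[0, 0, 0.002, 0, 0, 0, 0.003, 0, 0, 0, 0.003, 0]'

```text
clock: 19.35
ee_pos: [0.5891, -0.0978, 0.1172]
ee_rot: [0.787, 0.617, 0.0, 0.0]
force: [1.1, 1.1, 1.5]
finger_gap: 0.0583
grasp_force: 44.5
```

Emit:
arm_command --moves '[0, 0, 0, 0]'

```text
clock: 19.45
ee_pos: [0.5891, -0.0978, 0.1173]
ee_rot: [0.787, 0.617, 0.0, 0.0]
force: [0.9, 0.7, -0.4]
finger_gap: 0.0582
grasp_force: 44.5
```

Emit:
arm_command --moves '[0, 0, 0, 0, 0, 0, 0, 0, 0, 0, 0, 0, 0, 0, 0, 0, 0, 0, 0, 0, 0, 0, 0, 0]' --claw 0.0854

```text
clock: 20.05
ee_pos: [0.589, -0.0978, 0.1172]
ee_rot: [0.787, 0.617, 0.0, -0.0]
force: [0.3, -1.1, 0.0]
finger_gap: 0.0853
grasp_force: 0.0
```

Emit:
arm_command --moves '[0, 0, -0.01, 0, 0, 0, -0.03, 0, 0, 0, -0.06, 0, 0, 0, -0.1, 0, 0, 0, -0.12, 0, -0.03, 0, -0.12, 0, -0.06, 0, -0.12, 0, -0.06, 0, -0.12, 0, -0.06, 0, -0.12, 0, -0.06, 0, -0.12, 0]'

```text
clock: 21.05
ee_pos: [0.5748, -0.1555, 0.2376]
ee_rot: [0.787, 0.617, 0.0, 0.0]
force: [0.3, 0.7, -1.1]
finger_gap: 0.0856
grasp_force: 0.0
```

```bash
python3 - <<'E'
from h import *
s,im,K,V=look((),"w8"); im2=manip.camera("side"); im3=manip.camera("scene"); cv2.imwrite("pics/s8.png",im2[:,:,::-1]); cv2.imwrite("pics/sc8.png",im3[:,:,::-1])
circ(im,s,K,V,[((180,20,400,220),10,20,.152),((180,20,400,220),40,55,.13)])
a=cv2.resize(im[40:290,200:380,::-1],(432,600)); b=cv2.resize(im2[150:210,335:385,::-1],(300,360),interpolation=cv2.INTER_CUBIC); c=cv2.resize(im3[255:310,315:365,::-1],(300,240),interpolation=cv2.INTER_CUBIC)
cv2.imwrite("pics/c8.png",np.hstack([a,np.vstack([b,c])]))
E
```

```text
21.1 [ 0.5748 -0.1553  0.2374] [ 7.87e-01  6.17e-01  1.00e-04 -0.00e+00] q [-0.48  0.09  0.09  1.57  0.    1.33] F [-0.2 -0.3 -0.2] x [0.239 0.971 0.   ] y [ 0.971 -0.239  0.   ]
10 [281.6 119. ] 15.32 tool [ 0.0602 -0.0011  0.0854]
10 [202.1  77. ] 11.74 tool [ 0.084  -0.047   0.0854]
10 [194.2 181.2] 12.99 tool [ 0.022  -0.0561  0.0854]
10 [355.1 205.6] 13.28 tool [0.0058 0.046  0.0854]
40 [284.2 116.4] 46.33 tool [0.0599 0.0005 0.1074]
40 [278.6 121.6] 50.53 tool [ 0.0566 -0.0031  0.1074]
```

View pics/c8.png

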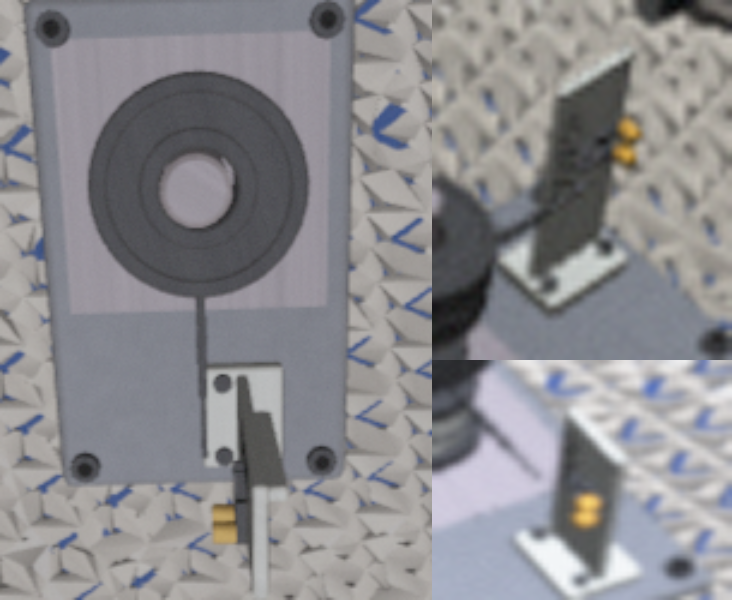

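Both weights sit level on the spindle, with the pointer left of the scale and the markers near (230,520) in the crop. To confirm the travel, I triangulate the spindle top from two wrist positions.

Emit:
arm_command --moves '[0, 0.04, 0, 0, 0, 0.08, 0, 0, 0, 0.08, 0, 0, 0, 0.08, 0, 0, 0, 0.08, 0, 0]'

```text
clock: 21.75
ee_pos: [0.6519, -0.1747, 0.2379]
ee_rot: [0.787, 0.617, 0.0, 0.0]
force: [0.6, 0.2, 0.2]
finger_gap: 0.0853
grasp_force: 0.0
```

```bash
python3 - <<'E'
from h import *
s,im,K,V=look((),"w9"); np.save("s9.npy",np.r_[s["ee_pos"],s["ee_rot"]])
u,v=proj(K,V,[.588,-.097,.152]).astype(int); print(u,v)
circ(im,s,K,V,[((u-60,v-60,u+60,v+60),10,20,.152)])
E
```

```text
21.8 [ 0.6518 -0.1748  0.2385] [7.871e-01 6.168e-01 3.000e-04 6.000e-04] q [-0.46  0.34  0.38  1.61  0.    1.36] F [-1.2  0.1 -0.7] x [ 0.239  0.971 -0.   ] y [ 0.971 -0.239  0.001]
148 118
10 [146.9 117.6] 14.36 tool [ 0.061  -0.0818  0.0863]
10 [103.4 112.8] 11.8 tool [ 0.0639 -0.1074  0.0863]
```

Emit:
arm_command --moves '[0, -0.04, 0, 0, 0, -0.08, 0, 0, 0, -0.12, 0, 0, 0, -0.16, 0, 0, 0, -0.16, 0, 0, 0, -0.16, 0, 0, 0, -0.16, 0, 0]'

```text
clock: 22.55
ee_pos: [0.4975, -0.1372, 0.2381]
ee_rot: [0.787, 0.617, 0.0, 0.001]
force: [1.2, -0.4, 0.2]
finger_gap: 0.0856
grasp_force: 0.0
```

```bash
python3 - <<'E'
from h import *
s,im,K,V=look((),"w10"); np.save("s10.npy",np.r_[s["ee_pos"],s["ee_rot"]])
u,v=proj(K,V,[.588,-.097,.152]).astype(int); print(u,v)
circ(im,s,K,V,[((u-60,v-60,u+60,v+60),10,20,.152)])
t=[]
for n in("w9","w10"):
    a=np.load("s"+n[1:]+".npy"); K,V=cam("wrist",{"ee_pos":a[:3],"ee_rot":a[3:]}); u,v=proj(K,V,[.588,-.1,.135]).astype(int)
    t.append(cv2.resize(cv2.imread(f"pics/{n}.png")[v-50:v+110,max(u-70,0):u+70],(400,457),interpolation=cv2.INTER_CUBIC)); print(n,u,v)
cv2.imwrite("pics/c10.png",np.hstack(t))
E
```

```text
22.6 [ 0.4977 -0.1373  0.2378] [7.872e-01 6.166e-01 3.000e-04 7.000e-04] q [-0.52 -0.15 -0.14  1.58  0.    1.29] F [0.6 0.2 0. ] x [ 0.239  0.971 -0.   ] y [ 0.971 -0.239  0.001]
414 117
10 [415.9 117.8] 15.83 tool [0.0609 0.079  0.0859]
10 [412.5 118.9] 16.98 tool [0.0602 0.0771 0.0859]
10 [412.5 118.9] 14.0 tool [0.0602 0.0771 0.0859]
10 [415.9 117.8] 13.29 tool [0.0609 0.079  0.0859]
w9 159 121
w10 405 120
```

View pics/c10.png

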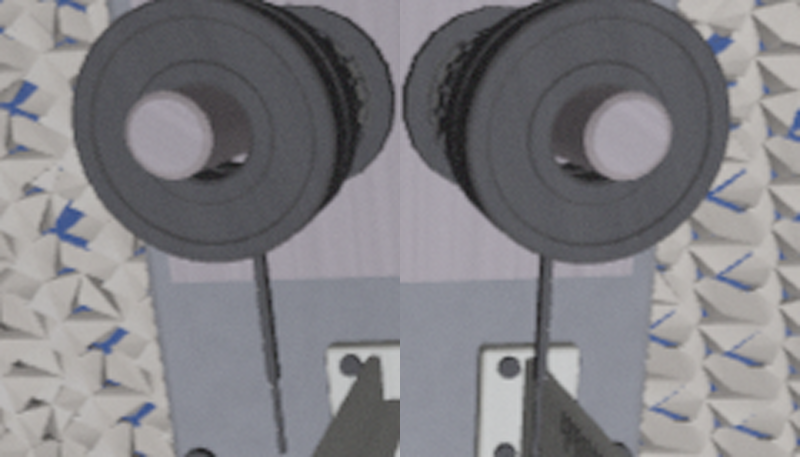

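```bash
python3 - <<'E'
from h import *
C=[cam("wrist",{"ee_pos":a[:3],"ee_rot":a[3:]}) for a in(np.load("s9.npy"),np.load("s10.npy"))]
for l,r in(((146.9,117.6),(415.9,117.8)),((147.8,118.6),(414.8,117.6)),((147,118),(414.5,118))):
    p=tri([ray(*C[0],*l),ray(*C[1],*r)]); print(p.round(4),"t",(.179-p[2]).round(4))
# reference: pad edge / screws of base, z=.016
for n,(K,V) in zip(("w9","w10"),C):
    im=cv2.imread(f"pics/{n}.png"); g=cv2.cvtColor(im,cv2.COLOR_BGR2GRAY)
    r=cv2.HoughCircles(cv2.GaussianBlur(cv2.resize(g[:260],None,fx=4,fy=4,interpolation=cv2.INTER_CUBIC),(9,9),0),cv2.HOUGH_GRADIENT_ALT,1.5,10,param1=100,param2=.6,minRadius=12,maxRadius=36)
    for q in r[0]: print(n,(q[:2]/4).round(1),(q[2]/4).round(1),atz(K,V,*(q[:2]/4),.016).round(4))
E
```

```text
[ 0.5882 -0.0963  0.1551] t 0.0239
[ 0.588  -0.0967  0.1534] t 0.0256
[ 0.5877 -0.0965  0.1538] t 0.0252
w9 [131.6  51.4] 7.5 [ 0.5451 -0.0377  0.016 ]
w9 [158.6 234.4] 6.3 [ 0.5081 -0.2124  0.016 ]
w9 [256.5 231. ] 5.5 [ 0.609  -0.2334  0.016 ]
w9 [246.   47.2] 7.6 [ 0.6462 -0.0592  0.016 ]
w9 [532.5  44.2] 7.3 [ 0.8969 -0.1185  0.016 ]
w9 [520.1 101.6] 7.3 [ 0.8837 -0.1665  0.016 ]
w9 [374.2 109.5] 7.0 [ 0.7494 -0.1407  0.016 ]
w9 [397.1  55.5] 6.9 [ 0.7774 -0.0987  0.016 ]
w9 [362.2 214.1] 5.9 [ 0.72   -0.2415  0.016 ]
w9 [286.1 244.5] 5.5 [ 0.6355 -0.2559  0.016 ]
w9 [330.4  41.6] 7.7 [ 0.7209 -0.0728  0.016 ]
w9 [355.1 175.5] 6.3 [ 0.7203 -0.1994  0.016 ]
w9 [433.1 137.6] 6.8 [ 0.8004 -0.1805  0.016 ]
w9 [269.2 171.8] 4.8 [ 0.6379 -0.1751  0.016 ]
w9 [478.5 179.6] 7.3 [ 0.8397 -0.2333  0.016 ]
w9 [340.5 129.8] 6.3 [ 0.7147 -0.1516  0.016 ]
w9 [ 88.9 237.4] 5.4 [ 0.4356 -0.198   0.016 ]
w9 [354.8  79.1] 7.9 [ 0.7364 -0.1094  0.016 ]
w9 [477.4  12.8] 7.1 [ 0.8508 -0.0809  0.016 ]
w9 [277.9 221.6] 6.6 [ 0.6333 -0.2286  0.016 ]
w9 [553.5 230.6] 5.1 [ 0.9117 -0.3079  0.016 ]
w9 [406.
[... 7182 characters left out ...]
.5 [ 0.7073 -0.2222  0.016 ]
w10 [397.5   7.1] 4.9 [ 0.6291 -0.0223  0.016 ]
w10 [531.8 153. ] 4.0 [ 0.738  -0.1811  0.016 ]
w10 [291.4  16.5] 4.9 [ 0.5376 -0.0073  0.016 ]
w10 [516.8  49.1] 4.9 [ 0.7284 -0.0818  0.016 ]
w10 [223.5 175.9] 4.6 [ 0.4385 -0.1306  0.016 ]
w10 [459.8  59.6] 4.2 [ 0.6777 -0.0783  0.016 ]
w10 [543.  201.8] 4.6 [ 0.7473 -0.235   0.016 ]
w10 [309.8  50.6] 3.9 [ 0.5472 -0.0382  0.016 ]
w10 [421.1 231.4] 4.1 [ 0.6223 -0.2376  0.016 ]
w10 [306.4  15.8] 4.0 [ 0.5505 -0.0099  0.016 ]
w10 [295.1 177.4] 4.0 [ 0.5075 -0.1493  0.016 ]
w10 [387.8 253.5] 3.5 [ 0.5844 -0.2544  0.016 ]
w10 [139.5  50.2] 3.6 [ 0.3984 -0.0011  0.016 ]
w10 [ 83.6 170.6] 3.4 [ 0.3053 -0.0921  0.016 ]
```

Uncorrected triangulation gives 24–25.6 mm. The base screws, known to be at 16 mm, triangulate about 5 mm high, so the true travel is about 27 mm. The zero-force release height gave 26.7 mm, so both put the pointer in the gate.

```bash
python3 -c "
from station import manip; print(manip.job_done())"
```

```text
the job is handed in; nothing more can be done
None
```

I handed the job in with both thick weights on the spindle and the two thin ones left lying flat on the bench; I put the pan travel at about 27 mm, inside the gate, but inferred that from release height and camera triangulation rather than reading it off the scale.

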